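# Weigh two condensers by hand and hold the complete one over the lamp

## Task

Two microscope condensers that look alike stand on two rubber mats, and one of them has lost its inner lenses and is lighter. Lift them one at a time a few centimetres clear of the mats to feel which is heavier, and whenever you let go of one, have it standing gently back upright in the middle of the mat it came from. With the lighter one put back, hold the heavier one level and still over the middle of the round lamp's window, its underside about 10 cm above the window, and finish while still holding it there. Leave the other things on the bench alone.

Things in the scene. Friction and masses are not known exactly. Their poses are not given: they have to be found in the camera images.
- condenser_a: one of two chromed condensers exactly alike to the eye (one at least 0.15 kg heavier; both under 0.7 kg): round ring 62 mm across, 31 mm high, widest 12 to 31 mm up, narrower foot; a black screw block (16 mm wide, 14 to 26 mm up) reaches 38 mm from the origin on the -x side. Origin at the underside, z up, round centre 7 mm from it towards +x. Grip the ring along its y axis
- condenser_b: one of two chromed condensers exactly alike to the eye (one at least 0.15 kg heavier; both under 0.7 kg): round ring 62 mm across, 31 mm high, widest 12 to 31 mm up, narrower foot; a black screw block (16 mm wide, 14 to 26 mm up) reaches 38 mm from the origin on the -x side. Origin at the underside, z up, round centre 7 mm from it towards +x. Grip the ring along its y axis
- condenser_a_axis (a point): point on the round axis of condenser_a at its underside, 7 mm from its origin towards +x; axes as the body's
- condenser_b_axis (a point): point on the round axis of condenser_b at its underside, 7 mm from its origin towards +x; axes as the body's
- mat_1: round dark rubber mat, 100 mm across and 4 mm thick, fixed to the bench; origin at the centre of its underside; a condenser stands in its middle
- mat_2: round dark rubber mat, 100 mm across and 4 mm thick, fixed to the bench; origin at the centre of its underside; a condenser stands in its middle
- lamp: round grey substage lamp, 100 mm across and 43 mm high, fixed to the bench, with a dark bezel, a white frosted window 52 mm across on top and a small black dimmer knob on the side towards its -x; origin at the centre of its underside
- lamp_window (a point): centre of the lamp's window, on its top, 43 mm above the bench; z up
- oil_bottle: small brown bottle with black cap, 29 mm across, 62 mm high; loose, origin at the centre of its underside; stands behind the work, leave it alone
- tissue_box: blue carton, 78 x 127 x 59 mm high; loose, origin at the centre of its underside; stands behind the work, leave it alone
- slide_pack: small carton, 33 x 82 x 30 mm high; loose, origin at the centre of its underside; stands behind the work, leave it alone
Not all that is in view belongs to the job. What is shaped like the lamp but purple is not meant.

How it is judged:
On the way, in this order (a step that is already met when the one before it is completed fails the run):
1. the lighter condenser is lifted clear in the fingers (underside more than 20 mm above the bench) while the heavier one, known by its weight on its mat, stands (((height (world z) of condenser_b_axis above 0.02 m and contact force between condenser_b and the fingers above 1 N and (contact force between condenser_a and mat_1 above 3.3 N or contact force between condenser_a and mat_2 above 3.3 N) and distance of condenser_a_axis from where it was at the start of the episode below 0.03 m and angle between condenser_a's own z axis and vertical below 0.1 rad and contact force between condenser_a and the arm below 0.1 N and linear speed of condenser_a below 0.02 m/s) or (height (world z) of condenser_a_axis above 0.02 m and contact force between condenser_a and the fingers above 1 N and (contact force between condenser_b and mat_1 above 3.3 N or contact force between condenser_b and mat_2 above 3.3 N) and distance of condenser_b_axis from where it was at the start of the episode below 0.03 m and angle between condenser_b's own z axis and vertical below 0.1 rad and contact force between condenser_b and the arm below 0.1 N and linear speed of condenser_b below 0.02 m/s))), for 0.2 s.
2. both condensers stand on their mats, let go (distance of each of condenser_a_axis, condenser_b_axis from where it was at the start of the episode below 0.03 m and angle between each of condenser_a, condenser_b's own z axis and vertical below 0.1 rad and contact force between each of condenser_a, condenser_b and the arm below 0.1 N and linear speed of each of condenser_a, condenser_b below 0.02 m/s), for 0.2 s.
3. the heavier condenser is lifted clear in the fingers (underside more than 20 mm above the bench) while the lighter one, known by its weight on its mat, stands (((height (world z) of condenser_a_axis above 0.02 m and contact force between condenser_a and the fingers above 1 N and contact force between condenser_b and mat_1 below 3.3 N and contact force between condenser_b and mat_2 below 3.3 N and distance of condenser_b_axis from where it was at the start of the episode below 0.03 m and angle between condenser_b's own z axis and vertical below 0.1 rad and contact force between condenser_b and the arm below 0.1 N and linear speed of condenser_b below 0.02 m/s) or (height (world z) of condenser_b_axis above 0.02 m and contact force between condenser_b and the fingers above 1 N and contact force between condenser_a and mat_1 below 3.3 N and contact force between condenser_a and mat_2 below 3.3 N and distance of condenser_a_axis from where it was at the start of the episode below 0.03 m and angle between condenser_a's own z axis and vertical below 0.1 rad and contact force between condenser_a and the arm below 0.1 N and linear speed of condenser_a below 0.02 m/s))), for 0.2 s.
At the end, for the whole second after the job is handed in: Heavier condenser held still in the fingers, level within 0.2 rad, axis within 30 mm of the window centre, underside 70 to 130 mm above the window, touching nothing else; lighter one upright, let go and at rest within 30 mm of where it started on its mat (((horizontal distance between condenser_a_axis and lamp_window below 0.03 m and z of condenser_a_axis in the frame of lamp_window between 0.07 and 0.13 m and angle between condenser_a's own z axis and vertical below 0.2 rad and linear speed of condenser_a below 0.03 m/s and contact force between condenser_a and the fingers above 1 N and contact force between condenser_a and lamp below 0.1 N and contact force between condenser_a and condenser_b below 0.1 N and contact force between condenser_b and mat_1 below 3.3 N and contact force between condenser_b and mat_2 below 3.3 N and distance of condenser_b_axis from where it was at the start of the episode below 0.03 m and angle between condenser_b's own z axis and vertical below 0.1 rad and contact force between condenser_b and the arm below 0.1 N and linear speed of condenser_b below 0.02 m/s) or (horizontal distance between condenser_b_axis and lamp_window below 0.03 m and z of condenser_b_axis in the frame of lamp_window between 0.07 and 0.13 m and angle between condenser_b's own z axis and vertical below 0.2 rad and linear speed of condenser_b below 0.03 m/s and contact force between condenser_b and the fingers above 1 N and contact force between condenser_b and lamp below 0.1 N and contact force between condenser_a and condenser_b below 0.1 N and contact force between condenser_a and mat_1 below 3.3 N and contact force between condenser_a and mat_2 below 3.3 N and distance of condenser_a_axis from where it was at the start of the episode below 0.03 m and angle between condenser_a's own z axis and vertical below 0.1 rad and contact force between condenser_a and the arm below 0.1 N and linear speed of condenser_a below 0.02 m/s))); the arm keeps its last pose, push and grip.
It fails at once if a condenser is dropped or slammed onto a mat or the lamp (more than 40 N) (contact force between any of condenser_a, condenser_b and mat_1 above 40 N or contact force between any of condenser_a, condenser_b and mat_2 above 40 N or contact force between any of condenser_a, condenser_b and lamp above 40 N).
It fails at once if a condenser is knocked over (angle between any of condenser_a, condenser_b's own z axis and vertical above 0.7 rad).
It fails at once if one of the bystanding things is moved by more than 20 mm (distance of any of oil_bottle, tissue_box, slide_pack from where it was at the start of the episode above 0.02 m).
It also fails if it takes over 72 s, if anything falls off the work surface, if the arm or the gripper's body presses on something with over 40 N, if the wrist force passes 120 N, or if a joint passes its speed limit or range.

## Robot

A 7-joint arm with a two-finger parallel gripper is mounted at the origin on a cart in front of the work surface, level with it; the furniture and walls round the work are solid. World frame = base frame: x ahead of the robot, y to its left, z up, the work surface at z = 0. Lengths are in m, angles in rad, forces in N, time in s.
With the tool pointing down it reaches from about 0.35 to 0.9 m from the base axis. Payload 8.1 kg.
Tool frame: the origin (TCP) lies midway between the tips of the shut fingers; the grasp point (between the pads) lies 19 mm behind it; z points along the fingers, y is the line along which they close (so a half turn about z gives the same grasp; the last joint's range is limited). The gripper opens to 85 mm and grips with 20 to 120 N. Pads are 22 mm wide; open, the fingers measure 114 mm over their backs; the gripper's body (76 mm by 85 mm) begins 54 mm behind the grasp point. The pads swing forward as they close: fully open they stand 13 mm farther back than shut.
Start: joints at [-1.428, 0.434, 0.025, 1.573, -0.012, 1.134, -0.075], TCP at [0.152, 0.606, 0.231] pointing down, gripper open.
Joint ranges: [-2.62, 2.62], [-0.44, 2.09], [-1.27, 1.32], [0.08, 2.57], [-1.32, 4.46], [0.12, 2], [-2.74, 2.74]. Speed limits (rad/s): [2.22, 2.22, 3.01, 3.01, 3.14, 3.14, 3.14].

## Interface

Orientations are given as a unit quaternion [w, x, y, z].
In Python, from workcell import bot gives the robot as it stands. The module is installed in compiled form; this text tells all that it offers.
- The arm moves only by the tool step_arm, never from a script. Its argument "rows" is a list of rows, each a list of 3 entries, a list of its own where there are three numbers: the closure, from 0 (fully open) to 1 (shut), then the shift along the tool's x, y, z in m, then the turn, a rotation vector about the tool's x, y, z in rad. In form: [[claw, [tx, ty, tz], [wx, wy, wz]], ...]. A call has 1 to 8 rows; each row is the pose to reach, as a shift and turn from the pose commanded when the call began, along the tool's axes at that moment; what a row does not reach only later rows make up. A row lasts 1/12 s, in which the tool goes at most 41.7 mm and 7.16 degrees, less where a joint would pass 70% of its speed; a pose out of reach is approached as far as the arm can. A call with a gripper value outside its range is refused whole. The fingers move at their own pace and stop on an object; "squeeze" is the grip in N (left out, the last holds). Time passes only in rows, so rows that repeat a pose let the fingers close. It gives the time, the measured TCP pose, the force, the opening and the grip force at its end, in the units of the state.
- bot.get_obs(): the state, without advancing time (a new reading comes with each control period).
- bot.read_camera(name): name is "scene" or "top" or "wrist"; returns a dict with "frame" (400x640x3 uint8, blue, green, red), "z_map" (400x640 float32, m along the optical axis (not along the pixel's ray), 0 where there is no reading), "fovy" (degrees; the focal length in pixels is half the picture's height over the tangent of half this angle, whatever the lens; pixels are square), "cx", "cy" (the principal point, pixels), "T" (4x4, takes a point from camera to world coordinates); the wrist camera has in their place "hand_eye" (4x4, takes a point from camera to tool coordinates, whose origin is the TCP and whose axes are the flange's). Camera axes: x right, y down, z forward; pixel columns grow to the right and rows downward; lengths in m; the calibration is good to about 2 mm. A picture is of the moment at which its call begins: read the wrist's pose just before it.
- bot.hand_in(): hands the job in; it is judged then, once.
The state is a dict: "time": time; "q": joint angles; "qd": joint speeds; "joint_efforts": joint torques, N m; "tool_pos": TCP position; "tool_rot": TCP orientation; "contact_force": force on the tool from outside, world axes, zero at the start; "wrist_torque": the same for the moment, N m; "grip_width": finger opening in m; "finger_force": force on a finger pad.
Only numpy, scipy, OpenCV 4.12 (cv2) and the standard library are available. Lean on these libraries where they do the work, as an engineer would, in place of code of your own. Each camera call takes 0.05 s, during which the arm holds its last target. There are 200 camera calls.

## Working session

There is one attempt and no reset: what is moved stays moved. The work goes in short steps, Python scripts to look and compute and a tool call to move; the robot and the scene stay as the last step left them, time stands still between calls to the robot, and variables do not carry over. Pictures are saved under pics/ and viewed, at most 10 in all, crops included, and the job is handed in when it is done.

Besides the shell and the picture viewer there is one more tool, called in YAML: its name, and indented under it one key for each argument. step_arm: Moves the arm, as the interface text tells. Its arguments: {"type":"object","properties":{"rows":{"type":"array"},"squeeze":{"type":"number"}},"required":["rows"]}

```bash
mkdir -p pics; cat > h.py <<'E'
from workcell import bot
import numpy as np, cv2
def cam(n):
    s=bot.get_obs(); c=bot.read_camera(n)
    if n=="wrist":
        w,x,y,z=s["tool_rot"]
        from scipy.spatial.transform import Rotation as R
        T=np.eye(4);T[:3,:3]=R.from_quat([x,y,z,w]).as_matrix();T[:3,3]=s["tool_pos"]
        c["T"]=T@c["hand_eye"]
    c["f"]=200/np.tan(np.radians(c["fovy"])/2)
    return c
def world(c,u,v,z=None):
    d=np.array([(u-c["cx"])/c["f"],(v-c["cy"])/c["f"],1.0])
    T=c["T"]
    if z is None: return T[:3,:3]@(d*c["z_map"][int(v),int(u)])+T[:3,3]
    r=T[:3,:3]@d; return T[:3,3]+r*(z-T[2,3])/r[2]
E
python3 - <<'E'
from h import *
s=bot.get_obs();print({k:np.round(v,3) for k,v in s.items()})
import pickle
for n in("top","scene"):
    c=cam(n);pickle.dump(c,open(n+".pkl","wb"));cv2.imwrite(f"pics/{n}.png",c["frame"]);print(n,c["f"],c["T"].round(3))
E
```

```text
{'time': np.float64(0.0), 'q': array([-1.428,  0.435,  0.025,  1.574, -0.012,  1.134, -0.075]), 'qd': array([-0.   , -0.   , -0.   , -0.   ,  0.   , -0.001,  0.001]), 'joint_efforts': array([ 1.0000e-03, -6.7045e+01,  1.0250e+00, -3.1621e+01,  1.5000e-02,
        1.2000e-02, -0.0000e+00]), 'tool_pos': array([0.152, 0.606, 0.231]), 'tool_rot': array([-0.   ,  0.123,  0.992, -0.001]), 'contact_force': array([-0.241, -0.084, -0.205]), 'wrist_torque': array([ 0.01 , -0.013,  0.033]), 'finger_force': np.float64(0.0), 'grip_width': np.float64(0.086)}
top 512.5676415198486 [[-0.005 -0.999  0.052  0.516]
 [-1.     0.006  0.006 -0.059]
 [-0.006 -0.052 -0.999  1.355]
 [ 0.     0.     0.     1.   ]]
scene 383.9306017197116 [[-0.838 -0.422  0.346  0.284]
 [-0.545  0.649 -0.53   0.37 ]
 [-0.001 -0.633 -0.774  0.711]
 [ 0.     0.     0.     1.   ]]
```

View pics/top.png

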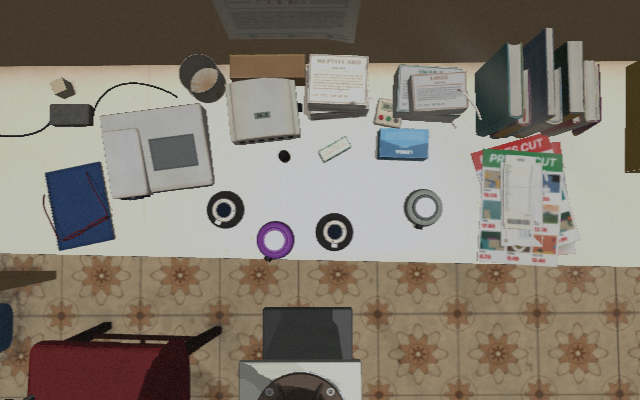

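View pics/scene.png

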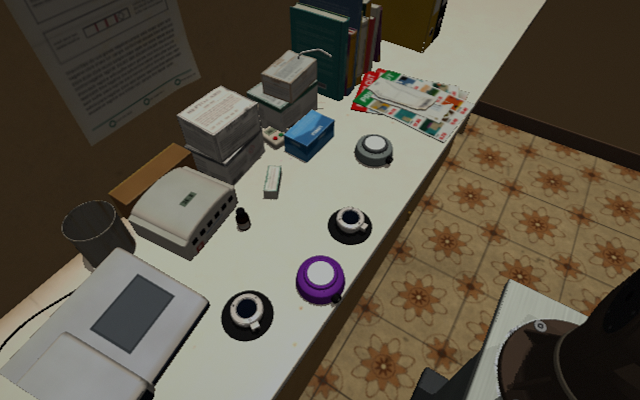

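The top view shows the condensers at about (224,210) and (335,233), the grey lamp at (424,207) and the purple decoy at (275,240). The bottle, slide pack and blue box are behind them. Next I'll enlarge the crops.

```bash
python3 - <<'E'
from h import *
import pickle
c=pickle.load(open("top.pkl","rb"));f=c["frame"]
a=[cv2.resize(f[y-30:y+30,x-30:x+30],(390,390),interpolation=cv2.INTER_CUBIC) for x,y in((225,210),(335,233))]
cv2.imwrite("pics/crop.png",np.hstack(a))
for p in [(224,210),(335,233),(424,207),(284,157),(335,149),(403,144),(275,240)]: print(p,world(c,*p).round(3))
# arm visible?
print(world(c,90,330).round(3),world(c,130,370).round(3),world(c,200,345).round(3),world(c,300,335).round(3),world(c,20,280).round(3),world(c,200,333).round(3),world(c,300,390).round(3))
E
```

```text
(224, 210) [0.546 0.192 0.035]
(335, 233) [ 0.485 -0.094  0.033]
(424, 207) [ 0.55  -0.322  0.041]
(284, 157) [0.679 0.035 0.063]
(335, 149) [ 0.703 -0.096  0.028]
(403, 144) [ 0.711 -0.268  0.056]
(275, 240) [0.468 0.059 0.041]
[ 0.102  0.834 -0.639] [ 0.04   0.56  -0.321] [ 0.059  0.394 -0.571] [ 0.111  0.019 -0.496] [ 0.306  1.048 -0.534] [ 0.052  0.45  -0.811] [ 0.086 -0.002  0.024]
```

View pics/crop.png

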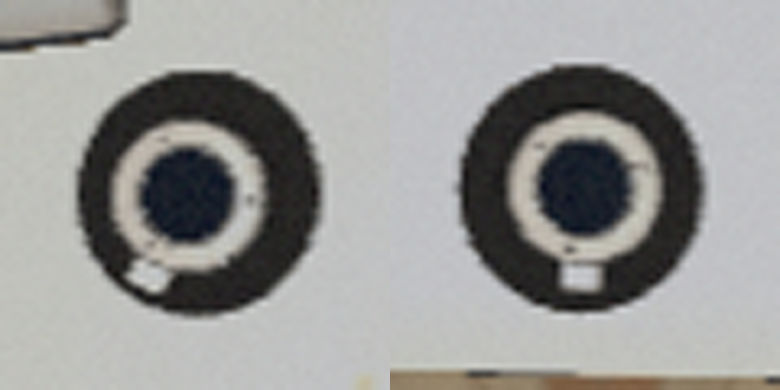

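```bash
cat >> h.py <<'E'
from scipy.spatial.transform import Rotation as R
def go(p,yaw):
    """tool-frame shift & turn to reach TCP p, pointing down, tool y along body y of yaw (deg)"""
    s=bot.get_obs();w,x,y,z=s["tool_rot"];Rt=R.from_quat([x,y,z,w])
    a=np.radians(yaw);M=np.array([[-np.cos(a),-np.sin(a),0],[-np.sin(a),np.cos(a),0],[0,0,-1]]).T
    Rg=np.stack([[-np.cos(a),-np.sin(a),0],[-np.sin(a),np.cos(a),0],[0,0,-1]],axis=1)
    print("shift",Rt.inv().apply(np.array(p)-s["tool_pos"]).round(4),"turn",(Rt.inv()*R.from_matrix(Rg)).as_rotvec().round(4),
      "pos",s["tool_pos"].round(4),"F",s["contact_force"].round(2),"t",round(float(s["time"]),2))
E
python3 - <<'E'
from h import *
import pickle
c=pickle.load(open("top.pkl","rb"))
for n,r,b,m in(("L",(223.9,210),(218.1,222.5),(225.8,209.5)),("R",(335,231.9),(334.4,245.5),(334.5,231.9))):
    r=world(c,*r,.035);b=world(c,*b,.030);m=world(c,*m,.004)
    print(n,r.round(4),m.round(4),"yaw",np.degrees(np.arctan2(*(r-b)[1::-1])).round(1))
go((.546,.192,.231),-25)
E
```

```text
L [0.5457 0.1918 0.035 ] [0.5477 0.1927 0.004 ] yaw -26.2
R [ 0.4879 -0.0942  0.035 ] [ 0.4873 -0.0937  0.004 ] yaw -2.7
shift [-4.829e-01 -3.055e-01  1.000e-04] turn [-0.0014  0.0002  0.1905] pos [0.152  0.6058 0.2306] F [ 0.08 -0.23  0.58] t 0.1
```

step_arm:
  rows:
    - [0,[-0.034,-0.0215,0],[0,0,0.02]]
    - [0,[-0.067,-0.043,0],[0,0,0.04]]
    - [0,[-0.1,-0.064,0],[0,0,0.06]]
    - [0,[-0.134,-0.085,0],[0,0,0.08]]
    - [0,[-0.167,-0.106,0],[0,0,0.1]]
    - [0,[-0.2,-0.127,0],[0,0,0.12]]
    - [0,[-0.234,-0.149,0],[0,0,0.14]]
    - [0,[-0.267,-0.17,0],[0,0,0.16]]
  squeeze: 40

```text
time: 0.77
tool_pos: [0.3706, 0.3744, 0.2312]
tool_rot: [-0.0, 0.202, 0.979, -0.0]
contact_force: [0.4, 0.6, -0.6]
grip_width: 0.0852
finger_force: 0.0
```

step_arm:
  rows:
    - [0,[-0.034,-0.022,0],[0,0,0.02]]
    - [0,[-0.067,-0.044,0],[0,0,0.03]]
    - [0,[-0.1,-0.065,0],[0,0,0.03]]
    - [0,[-0.134,-0.087,0],[0,0,0.03]]
    - [0,[-0.167,-0.11,0],[0,0,0.03]]
    - [0,[-0.19,-0.17,0],[0,0,0.03]]
    - [0,[-0.19,-0.17,0],[0,0,0.03]]
    - [0,[-0.19,-0.17,0],[0,0,0.03]]

```text
time: 1.43
tool_pos: [0.4772, 0.1386, 0.2312]
tool_rot: [-0.0, 0.22, 0.975, -0.001]
contact_force: [-0.7, 0.3, -0.6]
grip_width: 0.0858
finger_force: 0.0
```

```bash
python3 - <<'E'
from h import *
go((.546,.192,.15),-26)
E
```

```text
shift [-0.0391  0.078   0.081 ] turn [-0.0024  0.0003  0.0096] pos [0.4772 0.1386 0.2312] F [-0.72  0.35 -0.63] t 1.43
```

step_arm:
  rows:
    - [0,[-0.015,0.03,0.02],[0,0,0.005]]
    - [0,[-0.03,0.06,0.04],[0,0,0.01]]
    - [0,[-0.039,0.078,0.06],[0,0,0.01]]
    - [0,[-0.039,0.078,0.08],[0,0,0.01]]
    - [0,[-0.039,0.078,0.08],[0,0,0.01]]
    - [0,[-0.039,0.078,0.08],[0,0,0.01]]

```text
time: 1.93
tool_pos: [0.5442, 0.1992, 0.1503]
tool_rot: [-0.001, 0.221, 0.975, -0.001]
contact_force: [-0.5, -0.3, 0.6]
grip_width: 0.0857
finger_force: 0.0
```

```bash
python3 - <<'E'
from h import *
import pickle
go((.546,.192,.15),-26)
c=cam("wrist");pickle.dump(c,open("w1.pkl","wb"));cv2.imwrite("pics/w1.png",c["frame"])
E
```

```text
shift [-0.0047 -0.0057  0.0003] turn [-0.0028 -0.0021  0.0082] pos [0.5442 0.1992 0.1503] F [-0.51 -0.27  0.58] t 1.93
```

View pics/w1.png

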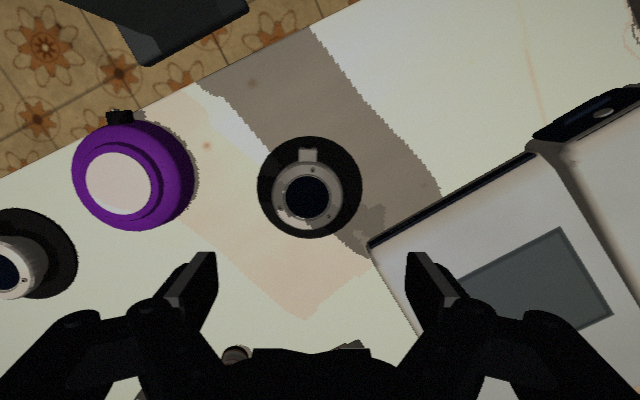

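The wrist view shows the left condenser's ring centred near (308,196), with its block at (308,154). It lies between the fingers, whose midpoint is near column 311. The purple decoy is at (120,180).

```bash
python3 - <<'E'
from h import *
import pickle
c=pickle.load(open("w1.pkl","rb"))
r=world(c,307.5,195.5,.035);b=world(c,308,154.5,.03);m=world(c,310,187,.004)
print(r.round(4),m.round(4),np.degrees(np.arctan2(*(r-b)[1::-1])))
go((.546,.192,.15),-26)
E
```

```text
[0.5452 0.1961 0.035 ] [0.5466 0.1975 0.004 ] -26.27704400381453
shift [-0.004  -0.006   0.0016] turn [-0.0008 -0.0006  0.0078] pos [0.545  0.1992 0.1516] F [ 0.28 -0.3   0.84] t 1.98
```

step_arm:
  rows:
    - [0,[-0.0025,-0.004,0.03],[0,0,0.008]]
    - [0,[-0.0025,-0.004,0.06],[0,0,0.008]]
    - [0,[-0.0025,-0.004,0.09],[0,0,0.008]]
    - [0,[-0.0025,-0.004,0.115],[0,0,0.008]]
    - [0,[-0.0025,-0.004,0.13],[0,0,0.008]]
    - [0,[-0.0025,-0.004,0.142],[0,0,0.008]]
    - [0,[-0.0025,-0.004,0.142],[0,0,0.008]]
    - [0,[-0.0025,-0.004,0.142],[0,0,0.008]]

```text
time: 2.65
tool_pos: [0.5465, 0.1948, 0.0104]
tool_rot: [0.0, 0.225, 0.974, 0.0]
contact_force: [0.6, 0.4, 0.7]
grip_width: 0.0856
finger_force: 0.0
```

```bash
python3 - <<'E'
from h import *
go((.5455,.1945,.009),-26)
c=cam("wrist");cv2.imwrite("pics/w2.png",c["frame"])
E
```

```text
shift [ 0.0007 -0.0007  0.0014] turn [ 0.0008  0.0006 -0.0003] pos [0.5465 0.1948 0.0104] F [0.6  0.43 0.74] t 2.65
```

View pics/w2.png

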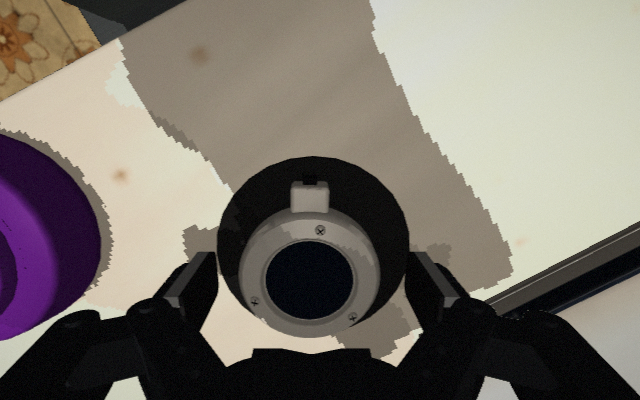

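The ring (centre about (310,278)) is centred between the fingers. I'll close on it, then lift.

step_arm:
  rows:
    - [0.2,[0,0,0.003],[0,0,0]]
    - [0.4,[0,0,0.003],[0,0,0]]
    - [1,[0,0,0.003],[0,0,0]]
    - [1,[0,0,0.003],[0,0,0]]
    - [1,[0,0,0.003],[0,0,0]]
    - [1,[0,0,0.003],[0,0,0]]
    - [1,[0,0,0.003],[0,0,0]]
    - [1,[0,0,0.003],[0,0,0]]
  squeeze: 40

```text
time: 3.37
tool_pos: [0.5466, 0.1949, 0.0077]
tool_rot: [0.001, 0.225, 0.974, 0.001]
contact_force: [-1.7, -0.9, 8.8]
grip_width: 0.059
finger_force: 41.1
```

step_arm:
  rows:
    - [1,[0,0,0],[0,0,0]]
    - [1,[0,0,0],[0,0,0]]
    - [1,[0,0,0],[0,0,0]]

```text
time: 3.62
tool_pos: [0.5466, 0.1949, 0.0077]
tool_rot: [0.001, 0.225, 0.974, 0.001]
contact_force: [-2.1, -0.6, 8.0]
grip_width: 0.0591
finger_force: 41.1
```

step_arm:
  rows:
    - [1,[0,0,-0.005],[0,0,0]]
    - [1,[0,0,-0.015],[0,0,0]]
    - [1,[0,0,-0.03],[0,0,0]]
    - [1,[0,0,-0.04],[0,0,0]]
    - [1,[0,0,-0.04],[0,0,0]]
    - [1,[0,0,-0.04],[0,0,0]]
    - [1,[0,0,-0.04],[0,0,0]]
    - [1,[0,0,-0.04],[0,0,0]]

```text
time: 4.28
tool_pos: [0.5454, 0.1946, 0.0457]
tool_rot: [-0.0, 0.225, 0.974, -0.0]
contact_force: [0.1, 0.4, -2.5]
grip_width: 0.0591
finger_force: 43.6
```

step_arm:
  rows:
    - [1,[0,0,0],[0,0,0]]
    - [1,[0,0,0],[0,0,0]]

```text
time: 4.45
tool_pos: [0.5456, 0.1945, 0.0458]
tool_rot: [-0.0, 0.225, 0.974, -0.0]
contact_force: [0.6, -0.1, -1.9]
grip_width: 0.0589
finger_force: 43.6
```

```bash
python3 - <<'E'
from h import *
go((.5465,.1949,.008),-26)
print(bot.get_obs()["wrist_torque"])
c=cam("wrist");cv2.imwrite("pics/w3.png",c["frame"])
E
```

```text
shift [-0.0006  0.0007  0.0378] turn [-0.0008 -0.0006 -0.0002] pos [0.5456 0.1945 0.0458] F [ 0.55 -0.13 -1.9 ] t 4.45
[ 0.00889457 -0.04399269 -0.07367592]
```

View pics/w3.png

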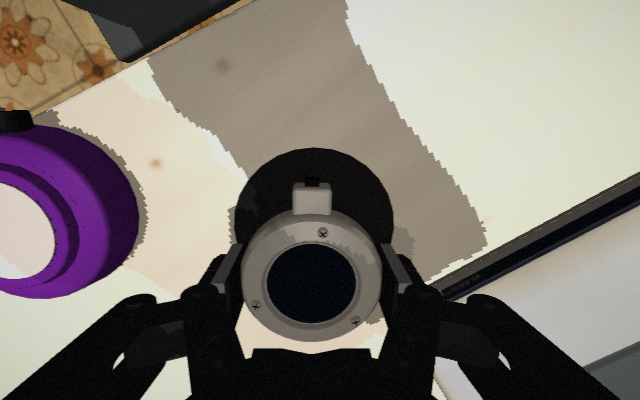

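It is held level about 38 mm up, and the wrist reads roughly 2 to 2.5 N, so this is probably the lighter one. I'll put it back.

step_arm:
  rows:
    - [1,[0,0,0],[0,0,0]]
    - [1,[0,0,0.015],[0,0,0]]
    - [1,[0,0,0.027],[0,0,0]]
    - [1,[0,0,0.033],[0,0,0]]
    - [1,[0,0,0.036],[0,0,0]]
    - [1,[0,0,0.037],[0,0,0]]
    - [1,[0,0,0.038],[0,0,0]]
    - [1,[0,0,0.038],[0,0,0]]

```text
time: 5.17
tool_pos: [0.5462, 0.1947, 0.0085]
tool_rot: [0.0, 0.225, 0.974, 0.0]
contact_force: [1.0, -0.4, -1.9]
grip_width: 0.0594
finger_force: 43.7
```

step_arm:
  rows:
    - [1,[0,0,0.0005],[0,0,0]]
    - [1,[0,0,0.001],[0,0,0]]
    - [1,[0,0,0.001],[0,0,0]]
    - [1,[0,0,0.001],[0,0,0]]

```text
time: 5.5
tool_pos: [0.5463, 0.1948, 0.0078]
tool_rot: [0.0, 0.225, 0.974, 0.0]
contact_force: [-0.7, -0.2, 1.7]
grip_width: 0.0592
finger_force: 44.0
```

Contact with the mat is gentle. Now I'll release and go straight up.

step_arm:
  rows:
    - [0.5,[0,0,0],[0,0,0]]
    - [0,[0,0,0],[0,0,0]]
    - [0,[0,0,0],[0,0,0]]
    - [0,[0,0,0],[0,0,0]]
    - [0,[0,0,0],[0,0,0]]
    - [0,[0,0,0],[0,0,0]]
    - [0,[0,0,0],[0,0,0]]
    - [0,[0,0,0],[0,0,0]]

```text
time: 6.17
tool_pos: [0.546, 0.1947, 0.0073]
tool_rot: [0.0, 0.225, 0.974, 0.0]
contact_force: [0.9, 0.0, -0.0]
grip_width: 0.0853
finger_force: 0.0
```

step_arm:
  rows:
    - [0,[0,0,-0.02],[0,0,0]]
    - [0,[0,0,-0.05],[0,0,0]]
    - [0,[0,0,-0.085],[0,0,0]]
    - [0,[0,0,-0.12],[0,0,0]]
    - [0,[0,0,-0.14],[0,0,0]]
    - [0,[0,0,-0.14],[0,0,0]]
    - [0,[0,0,-0.14],[0,0,0]]

```text
time: 6.75
tool_pos: [0.5467, 0.195, 0.1486]
tool_rot: [0.001, 0.225, 0.974, 0.001]
contact_force: [-0.5, 0.0, 0.8]
grip_width: 0.0855
finger_force: 0.0
```

```bash
python3 - <<'E'
from h import *
import pickle
go((.488,-.0935,.15),-2.5)
c=cam("wrist");a=pickle.load(open("w1.pkl","rb"))
cv2.imwrite("pics/w4.png",np.hstack([cv2.resize(x["frame"],(400,250)) for x in (a,c)]))
E
```

```text
shift [-0.0738 -0.2851 -0.002 ] turn [ 0.002   0.0021 -0.4102] pos [0.5467 0.195  0.1486] F [-0.45  0.03  0.8 ] t 6.75
```

View pics/w4.png

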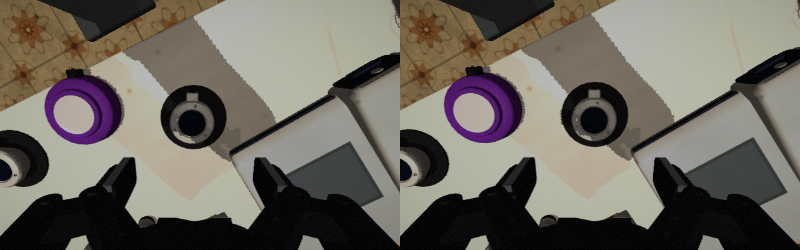

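The condenser stands back on its mat, centred as before at about (600,118). Next is the other one.

step_arm:
  rows:
    - [0,[-0.009,-0.036,0],[0,0,-0.05]]
    - [0,[-0.018,-0.071,0],[0,0,-0.1]]
    - [0,[-0.028,-0.107,0],[0,0,-0.15]]
    - [0,[-0.037,-0.142,0],[0,0,-0.2]]
    - [0,[-0.046,-0.178,0],[0,0,-0.26]]
    - [0,[-0.055,-0.214,0],[0,0,-0.31]]
    - [0,[-0.065,-0.249,0],[0,0,-0.36]]
    - [0,[-0.074,-0.284,0],[0,0,-0.41]]

```text
time: 7.47
tool_pos: [0.4863, -0.0945, 0.1459]
tool_rot: [-0.001, 0.021, 1.0, 0.0]
contact_force: [-0.1, 0.2, 0.3]
grip_width: 0.0852
finger_force: 0.0
```

step_arm:
  rows:
    - [0,[0,0,0],[0,0,0]]
    - [0,[0,0,0],[0,0,0]]
    - [0,[0,0,0],[0,0,0]]

```text
time: 7.72
tool_pos: [0.4873, -0.0925, 0.1462]
tool_rot: [-0.001, 0.022, 1.0, 0.0]
contact_force: [-0.0, 0.5, 0.0]
grip_width: 0.0854
finger_force: 0.0
```

```bash
python3 - <<'E'
from h import *
import pickle
go((.488,-.092,.009),-2.5)
c=cam("wrist");pickle.dump(c,open("w5.pkl","wb"));cv2.imwrite("pics/w5.png",c["frame"])
E
```

```text
shift [-0.001   0.0005  0.1372] turn [ 0.0005 -0.002  -0.0012] pos [ 0.4873 -0.0925  0.1462] F [-0.01  0.55  0.  ] t 7.72
```

View pics/w5.png

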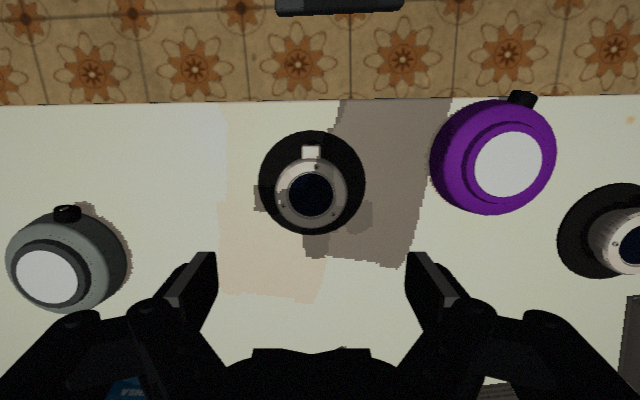

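The right condenser's ring is at (311,193) with its block at (311,152), already centred between the fingers. The lamp window is at (47,277).

```bash
python3 - <<'E'
from h import *
import pickle
c=pickle.load(open("w5.pkl","rb"))
r=world(c,311.5,193,.035);b=world(c,311,152,.03)
print(r.round(4),np.degrees(np.arctan2(*(r-b)[1::-1])),world(c,47,277,.043).round(4))
t=pickle.load(open("top.pkl","rb"));print(world(t,427,207,.043))
go((r[0],r[1],.008),-2.5)
E
```

```text
[ 0.4865 -0.0913  0.035 ] -1.8383958673073695 [ 0.5496 -0.3235  0.043 ]
[ 0.55034652 -0.32962998  0.043     ]
shift [0.0009 0.0004 0.1384] turn [ 0.0006 -0.0017  0.0005] pos [ 0.4876 -0.0918  0.1464] F [-0.14 -0.04  0.39] t 7.77
```

step_arm:
  rows:
    - [0,[0.0005,0,0.03],[0,0,0]]
    - [0,[0.0005,0,0.06],[0,0,0]]
    - [0,[0.0005,0,0.09],[0,0,0]]
    - [0,[0.0005,0,0.113],[0,0,0]]
    - [0,[0.0005,0,0.128],[0,0,0]]
    - [0,[0.0005,0,0.138],[0,0,0]]
    - [0,[0.0005,0,0.138],[0,0,0]]
    - [0,[0.0005,0,0.138],[0,0,0]]

```text
time: 8.43
tool_pos: [0.4875, -0.0921, 0.0091]
tool_rot: [-0.0, 0.021, 1.0, 0.0]
contact_force: [0.2, -0.3, -0.3]
grip_width: 0.0854
finger_force: 0.0
```

step_arm:
  rows:
    - [0.2,[0,0,0],[0,0,0]]
    - [0.4,[0,0,0],[0,0,0]]
    - [1,[0,0,0],[0,0,0]]
    - [1,[0,0,0],[0,0,0]]
    - [1,[0,0,0],[0,0,0]]
    - [1,[0,0,0],[0,0,0]]
    - [1,[0,0,0],[0,0,0]]
    - [1,[0,0,0],[0,0,0]]
  squeeze: 50

```text
time: 9.1
tool_pos: [0.4884, -0.093, 0.0109]
tool_rot: [0.001, 0.022, 1.0, 0.0]
contact_force: [-3.4, -0.2, 12.3]
grip_width: 0.0589
finger_force: 50.7
```

step_arm:
  rows:
    - [1,[0,0,0],[0,0,0]]
    - [1,[0,0,-0.005],[0,0,0]]
    - [1,[0,0,-0.015],[0,0,0]]
    - [1,[0,0,-0.03],[0,0,0]]
    - [1,[0,0,-0.04],[0,0,0]]
    - [1,[0,0,-0.04],[0,0,0]]
    - [1,[0,0,-0.04],[0,0,0]]
    - [1,[0,0,-0.04],[0,0,0]]

```text
time: 9.77
tool_pos: [0.4872, -0.0928, 0.0491]
tool_rot: [-0.0, 0.022, 1.0, 0.0]
contact_force: [-1.8, 0.2, -5.6]
grip_width: 0.0585
finger_force: 55.2
```

step_arm:
  rows:
    - [1,[0,0,0],[0,0,0]]
    - [1,[0,0,0],[0,0,0]]
    - [1,[0,0,0],[0,0,0]]
    - [1,[0,0,0],[0,0,0]]

```text
time: 10.1
tool_pos: [0.4872, -0.093, 0.0489]
tool_rot: [-0.0, 0.022, 1.0, 0.0]
contact_force: [0.2, 0.3, -5.5]
grip_width: 0.059
finger_force: 55.2
```

This one reads 5.5 N, so it is the heavier. On to the lamp.

```bash
python3 - <<'E'
from h import *
go((.550,-.3265,.15),-2.5)
E
```

```text
shift [-0.0729 -0.2305 -0.1011] turn [ 0.     -0.0008 -0.0003] pos [ 0.4872 -0.093   0.0489] F [ 0.17  0.32 -5.47] t 10.1
```

step_arm:
  rows:
    - [1,[0,0,-0.015],[0,0,0]]
    - [1,[0,0,-0.04],[0,0,0]]
    - [1,[0,0,-0.065],[0,0,0]]
    - [1,[0,0,-0.09],[0,0,0]]
    - [1,[-0.004,-0.013,-0.101],[0,0,0]]
    - [1,[-0.012,-0.038,-0.101],[0,0,0]]
    - [1,[-0.021,-0.066,-0.101],[0,0,0]]
    - [1,[-0.029,-0.093,-0.101],[0,0,0]]

```text
time: 10.77
tool_pos: [0.5127, -0.1879, 0.1505]
tool_rot: [0.0, 0.021, 1.0, 0.0]
contact_force: [-0.1, 0.2, -4.9]
grip_width: 0.0586
finger_force: 56.4
```

step_arm:
  rows:
    - [1,[-0.009,-0.028,0],[0,0,0]]
    - [1,[-0.018,-0.056,0],[0,0,0]]
    - [1,[-0.026,-0.083,0],[0,0,0]]
    - [1,[-0.034,-0.108,0],[0,0,0]]
    - [1,[-0.04,-0.126,0],[0,0,0]]
    - [1,[-0.043,-0.135,0],[0,0,0]]
    - [1,[-0.044,-0.137,0],[0,0,0]]
    - [1,[-0.044,-0.137,0],[0,0,0]]

```text
time: 11.43
tool_pos: [0.55, -0.3257, 0.1497]
tool_rot: [-0.0, 0.022, 1.0, 0.0]
contact_force: [-0.5, 0.2, -4.9]
grip_width: 0.0583
finger_force: 56.4
```

```bash
python3 - <<'E'
from h import *
go((.550,-.3265,.15),-2.5)
c=cam("scene");w=cam("wrist")
cv2.imwrite("pics/end.png",np.vstack([cv2.resize(x["frame"],(480,300)) for x in (c,w)]))
E
```

```text
shift [-0.0001 -0.0008 -0.0003] turn [ 0.0008 -0.001  -0.0008] pos [ 0.55   -0.3257  0.1497] F [-0.45  0.2  -4.85] t 11.43
```

View pics/end.png

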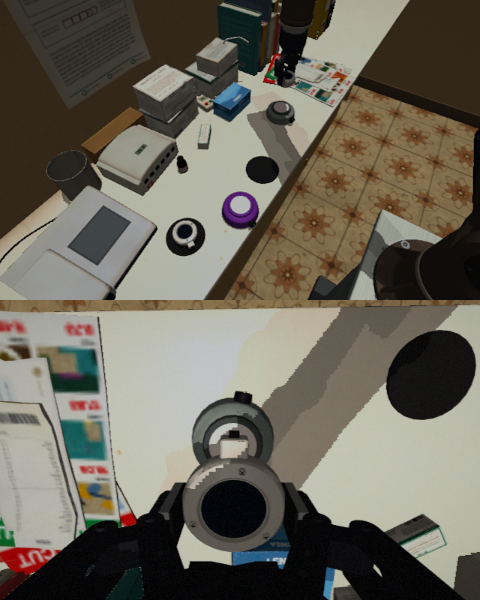

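The heavier condenser is held level over the grey lamp (column 235 against the lamp's 233). The other condenser stands on its mat. I'll let it settle and hand in.

step_arm:
  rows:
    - [1,[0,0,0],[0,0,0]]
    - [1,[0,0,0],[0,0,0]]
    - [1,[0,0,0],[0,0,0]]
    - [1,[0,0,0],[0,0,0]]

```text
time: 11.87
tool_pos: [0.5504, -0.3254, 0.1505]
tool_rot: [0.0, 0.022, 1.0, 0.0]
contact_force: [-0.1, 0.5, -4.0]
grip_width: 0.0586
finger_force: 56.4
```

```bash
python3 -c "
from h import *
go((.550,-.3265,.15),-2.5)
print(bot.hand_in())"
```

```text
shift [ 0.0004 -0.0012  0.0005] turn [0.0002 0.0002 0.0005] pos [ 0.5504 -0.3254  0.1505] F [-0.09  0.47 -4.  ] t 11.87
the job is handed in; nothing more can be done
None
```

I handed the job in at 11.9 s, with no verdict returned: the heavier condenser (about 4–5.5 N at the wrist, against about 2–2.5 N for the lighter) is held level about 10 cm over the lamp window, and the lighter one stands back on its mat.

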